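# Tap home the red tank-lid wedge

### The arm

A 6-joint arm with a two-finger parallel gripper is mounted at the origin on the work surface. World frame = base frame: x ahead of the robot, y to its left, z up, the work surface at z = 0. Lengths are in mm, angles in rad, forces in N, time in s.
With the tool pointing down it reaches from about 350 to 725 mm from the base axis. Payload 4.3 kg.
Tool frame: the origin (TCP) lies midway between the tips of the shut fingers; the grasp point (between the pads) lies robot.grip_depth behind it (robot.grip_depth is the distance from the TCP to the grasp point, in mm); z points along the fingers, x is the direction in which the jaws open and shut, and the axes are right-handed (so a half turn about z gives the same grasp; the last joint's range is limited). The gripper opens to 85 mm and grips with 20 to 120 N. Pads are 22 mm wide; open, the fingers measure 114 mm over their backs; the gripper's body (76 mm by 85 mm) begins 54 mm behind the grasp point. The pads swing forward as they close: fully open they stand 13 mm farther back than shut.
Start: joints at [-1.359, 0.377, 0.081, 1.274, 0, 1.46], TCP at [181.869, -545.518, 231.329] pointing down, gripper open.
Joint ranges: [-2.72, 2.72], [-0.84, 1.66], [-1.02, 1.22], [-1.77, 2.12], [-1.37, 1.28], [-3.14, 3.14]. Speed limits (rad/s): [2.57, 2.57, 3.14, 3.14, 3.14, 3.14].

### API

Orientations are given as a unit quaternion [w, x, y, z].
In Python, from cell import robot gives the robot as it stands.
- The arm moves only by the tool carry_out, never from a script. Its argument "series" is a list of rows, each an object of numbers: "x", "y", "z": the shift along the tool's x, y, z in units of 60 mm (1.0 is 60 mm); "ax", "ay", "az": the turn, a rotation vector about the tool's x, y, z in units of 10 degrees (1.0 is 10 degrees). In form: [{"x": .., "y": .., "z": .., "ax": .., "ay": .., "az": ..}, ...]. A call has 1 to 20 rows; each row is the pose to reach, as a shift and turn from the pose commanded when the call began, along the tool's axes at that moment; what a row does not reach only later rows make up. A row lasts 1/8 s, in which the tool goes at most 62.5 mm and 10.7 degrees, less where a joint would pass 70% of its speed; a pose out of reach is approached as far as the arm can. A call with a gripper value outside its range is refused whole. "fingers" is the gripper's target within -1 to 1 (shut at 1, half-way at 0, fully open at -1), set as the call begins (left out, the last holds). The fingers move at their own pace and stop on an object; "newtons" is the grip in N (left out, the last holds). Time passes only in rows, so rows that repeat a pose let the fingers close. It gives the time, the measured TCP pose, the force and the opening at its end, in the units of the state.
- robot.get_obs(): the state, without advancing time (a new reading comes with each control period).
- robot.snapshot(name): name is "scene" or "top" or "wrist"; returns the picture (400x640x3 uint8, red, green, blue); there is no depth.
- robot.calibration(name): a dict with "mtx" (3x3 intrinsics, pixels), "distortion" ([k1, k2, p1, p2, k3] as OpenCV has them; the pictures are not rectified), "world_to_cam" (4x4, takes a point from world to camera coordinates); the wrist camera has in their place "hand_eye" (4x4, takes a point from camera to tool coordinates, whose origin is the TCP and whose axes are the tool frame's). Camera axes: x right, y down, z forward; pixel columns grow to the right and rows downward; lengths in mm; the calibration is good to about 2 mm. A picture is of the moment at which its call begins: read the wrist's pose just before it. calibration takes no time and is no camera call.
- robot.sign_off(): hands the job in, once; it reports no verdict.
The state is a dict: "clock": time; "joints": joint angles; "qvel": joint speeds; "effort": joint torques, N m; "tool_pos": TCP position; "tool_rot": TCP orientation; "force": force on the tool from outside, world axes, zero at the start; "wrist_torque": the same for the moment, N m; "finger_gap": finger opening in mm.
Only numpy, scipy, OpenCV 4.12 (cv2) and the standard library are available. Lean on these libraries where they do the work, as an engineer would, in place of code of your own. Each camera call takes 0.05 s, during which the arm holds its last target. There are 200 camera calls.

### The job

Lock the red-labelled developing-tank lid: with the rubber-footed tamper, tap the red wedge down into its slot until it will go no further. Do it in at least two separate taps, lifting the tamper clear of the wedge in between, and push the wedge only with the tamper. Leave the blue wedge as it is, and finish with the tamper standing upright on the bench top.

Things in the scene. Friction and masses are not known exactly. Their poses are not given: they have to be found in the camera images.
- tamper_grip (a point): Grip point of the loose hand tamper, on its axis, 88 mm above its flat underside; z points up the handle. It stands upright on the bench: black rubber foot 50 mm in diameter, 40 mm high; above it a round pale wooden handle 28 mm in diameter, ending 112 mm above the underside; 0.24 to 0.39 kg. Grip the handle from above, tap with the foot's underside.
- wedge_red_top (a point): Centre of the flat top face (22 x 40 mm) of the red wedge, started in the slot of the red-labelled fixed tank. z up, x across the tank's lid. Top 98 to 110 mm above the bench at the start, 74 mm when home. The tank's black lid and slot top are 62 mm high; the tank reaches 34 mm to -x, 157 mm to +x, 85 mm to each side in y; a lid handle 85 mm high crosses 122 mm to +x.
- wedge_red (a joint): How far the red wedge is driven in, m, straight down: 0 to 0.012 at the start, 0.036 when home against a rigid stop. It slides against about 8 N plus 2 N for each 0.1 m/s, and stays where it is left.
- wedge_blue_top (a point): Centre of the top face of the blue wedge in the blue-labelled tank: same shapes and sizes as the red ones, top 98 to 110 mm above the bench. This wedge must stay as it is. The red and blue tanks may change places.
Not all that is in view belongs to the job. There is more than one size of the part that bears tamper_grip; the job needs the largest.

How it is judged:
By the outcome, as a careful person would: the job done as asked, in the order asked, and still so for the second after the job is handed in, with the robot touching nothing.
It also fails if it takes over 45 s, if anything falls off the work surface, if the arm or the gripper's body presses on something with over 40 N, if the wrist force passes 120 N, or if a joint passes its speed limit or range.

## Working session

There is one attempt and no reset: what is moved stays moved. The work goes in short steps, Python scripts to look and compute and a tool call to move; the robot and the scene stay as the last step left them, time stands still between calls to the robot, and variables do not carry over. Pictures are saved under pics/ and viewed, about 8 in all and at most 12, crops included, and the job is handed in when it is done.

Besides the shell and the picture viewer there is one more tool, called in YAML: its name, and indented under it one key for each argument. carry_out: Moves the arm, as the interface text tells. Its arguments: {"type":"object","properties":{"series":{"type":"array","items":{"type":"object","properties":{"x":{"type":"number"},"y":{"type":"number"},"z":{"type":"number"},"ax":{"type":"number"},"ay":{"type":"number"},"az":{"type":"number"}}}},"fingers":{"type":"number"},"newtons":{"type":"number"}},"required":["series"]}

```bash
mkdir -p pics; ls; python3 - <<'E'
from cell import robot
import cv2
print(robot.get_obs(), robot.grip_depth)
for n in ("scene","top"):
    cv2.imwrite(f"pics/{n}0.png", robot.snapshot(n)[:,:,::-1])
    print(robot.calibration(n))
print(robot.calibration("wrist"))
E
```

```text
pics
{'clock': 0.0, 'joints': array([-1.35929747e+00,  3.78062589e-01,  7.95898138e-02,  1.27438505e+00,
        1.03473628e-05,  1.46046316e+00]), 'qvel': array([ 0.00112529, -0.00108021,  0.00261392, -0.0001787 ,  0.00173685,
        0.00061407]), 'effort': array([-1.01766393e-04, -4.63603199e+01,  2.69875413e+01,  2.07506900e-02,
       -8.71742009e-05, -8.39047658e-06]), 'tool_pos': array([ 181.72520593, -544.82481646,  230.34716714]), 'tool_rot': array([-6.94903912e-04,  8.11265569e-01, -5.84676931e-01, -7.61299664e-04]), 'force': array([-0.12716607, -0.16349371, -1.34629415]), 'wrist_torque': array([-0.04975866,  0.01493344,  0.04492886]), 'finger_gap': 85.42984553765488} 18.700000000000003
{'mtx': array([[518.09535192,   0.        , 325.88233878],
       [  0.        , 518.09535192, 191.98632458],
       [  0.        ,   0.        ,   1.        ]]), 'distortion': array([0.01178062, 0.        , 0.        , 0.        , 0.        ]), 'world_to_cam': array([[ 7.23048973e-01,  6.90754920e-01, -7.60416150e-03,
        -3.53597426e+02],
       [ 5.13380468e-01, -5.44682164e-01, -6.63
[... 723 characters left out ...]
31e+02],
       [ 0.00000000e+00,  0.00000000e+00,  0.00000000e+00,
         1.00000000e+00]])}
{'mtx': array([[292.70230629,   0.        , 315.49132307],
       [  0.        , 292.70230629, 199.8599082 ],
       [  0.        ,   0.        ,   1.        ]]), 'distortion': array([-0.04655438,  0.        ,  0.        ,  0.        ,  0.        ]), 'hand_eye': array([[ 9.99999839e-01,  4.75508512e-04, -3.08656749e-04,
         6.52123159e-03],
       [-3.68521038e-04,  9.58989103e-01,  2.83442701e-01,
        -7.27480753e+01],
       [ 4.30777876e-04, -2.83442541e-01,  9.58989124e-01,
        -1.42583724e+02],
       [ 0.00000000e+00,  0.00000000e+00,  0.00000000e+00,
         1.00000000e+00]])}
```

View pics/scene0.png

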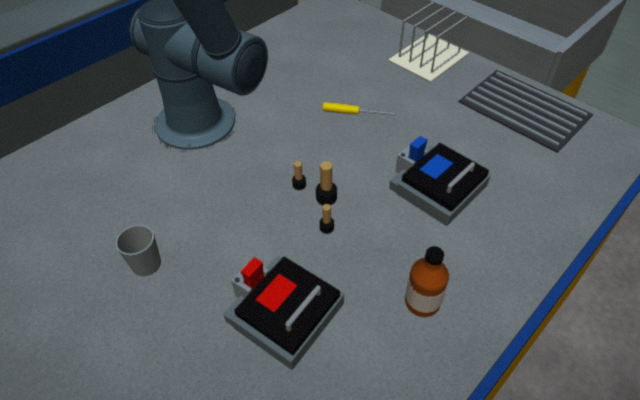

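View pics/top0.png

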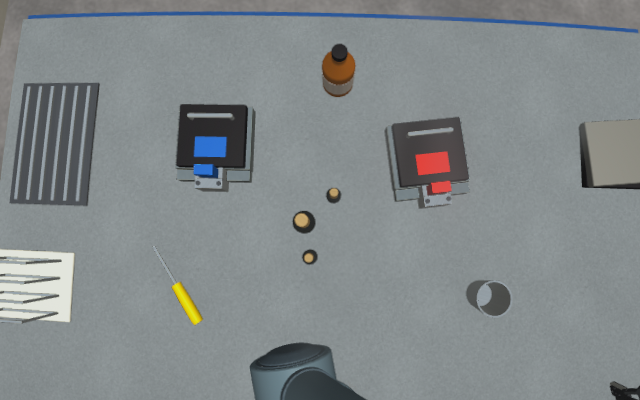

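The scene shows the largest tamper at about (326,183), with two smaller ones beside it. The red tank is near (285,310) with its wedge at (253,271), and the blue tank is at the right. In the top view the tamper's handle top is at about (302,220), the small ones at (334,193) and (310,257), and the red wedge at (440,187).

```bash
cat > h.py <<'E'
import numpy as np, cv2
from cell import robot
from scipy.spatial.transform import Rotation as R
def T_tool(o):
    T=np.eye(4); w,x,y,z=o["tool_rot"]; T[:3,:3]=R.from_quat([x,y,z,w]).as_matrix(); T[:3,3]=o["tool_pos"]; return T
def ray(name,uv,o=None):
    c=robot.calibration(name)
    n=cv2.undistortPoints(np.array(uv,float).reshape(-1,1,2),c["mtx"],c["distortion"]).reshape(-1,2)
    M=T_tool(o)@c["hand_eye"] if name=="wrist" else np.linalg.inv(c["world_to_cam"])
    return M[:3,3], np.c_[n,np.ones(len(n))]@M[:3,:3].T
def onplane(name,uv,z,o=None):
    c,d=ray(name,uv,o); return c+d*((z-c[2])/d[:,2])[:,None]
def blobs(img,f,amin=15):
    h=cv2.cvtColor(img,cv2.COLOR_RGB2HSV).astype(int); m=f(h[...,0],h[...,1],h[...,2]).astype(np.uint8)
    n,l,s,c=cv2.connectedComponentsWithStats(m); return [(s[i].tolist(),c[i].round(1).tolist(),l==i) for i in range(1,n) if s[i,4]>=amin]
def totool(o,d): return T_tool(o)[:3,:3].T@np.asarray(d,float)
E
python3 - <<'E'
from h import *
a=cv2.imread("pics/top0.png")[:,:,::-1].copy()
wood=lambda h,s,v:(h>8)&(h<22)&(s>80)&(v>110)
red=lambda h,s,v:((h<6)|(h>174))&(s>150)&(v>80)
for n,z in ((wood,112),(red,104)):
  for s,c,m in blobs(a,n):
    r=cv2.minAreaRect(np.argwhere(m)[:,::-1].astype(np.float32))
    print(s,c,onplane("top",c,z).round(1),[np.round(x,1).tolist() if not np.isscalar(x) else round(x,1) for x in r])
    print("   ",onplane("top",cv2.boxPoints(r),z).round(0).tolist())
s=cv2.imread("pics/scene0.png")
out=np.hstack([cv2.resize(a[:,:,::-1][140:270,270:470],None,fx=2.5,fy=2.5),]) 
out2=cv2.resize(s[150:320,210:410],None,fx=2.5,fy=2.5)[:,:500]
out=cv2.copyMakeBorder(out,0,100,0,0,cv2.BORDER_CONSTANT)
cv2.imwrite("pics/c1.png",cv2.resize(a[:,:,::-1][140:270,270:470],None,fx=4,fy=4,interpolation=cv2.INTER_CUBIC))
E
```

```text
[322, 52, 33, 28, 559] [338.8, 67.4] [[767.4 -22.4 112. ]] [[338.0, 65.5], [27.0, 32.0], 90.0]
    [[801.0, 14.0, 112.0], [803.0, -54.0, 112.0], [743.0, -55.0, 112.0], [741.0, 12.0, 112.0]]
[329, 188, 9, 9, 62] [333.4, 192.0] [[503.7 -17.8 112. ]] [[333.5, 192.0], [7.8, 7.8], 45.0]
    [[503.0, -7.0, 112.0], [515.0, -18.0, 112.0], [504.0, -29.0, 112.0], [493.0, -18.0, 112.0]]
[294, 213, 15, 14, 149] [301.1, 219.7] [[446.1  45.4 112. ]] [[301.1, 219.7], [13.0, 13.0], 63.4]
    [[451.0, 63.0, 112.0], [464.0, 40.0, 112.0], [441.0, 28.0, 112.0], [429.0, 51.0, 112.0]]
[304, 253, 9, 10, 67] [308.2, 257.4] [[371.7  28.8 112. ]] [[308.5, 257.5], [8.5, 8.5], 45.0]
    [[371.0, 40.0, 112.0], [383.0, 29.0, 112.0], [372.0, 16.0, 112.0], [360.0, 28.0, 112.0]]
[415, 152, 35, 23, 653] [432.3, 162.8] [[ 570.8 -219.8  104. ]] [[432.2, 162.8], [20.5, 32.6], 83.7]
    [[587.0, -184.0, 104.0], [597.0, -251.0, 104.0], [554.0, -256.0, 104.0], [545.0, -189.0, 104.0]]
[431, 181, 20, 12, 193] [440.7, 186.6] [[ 521.9 -237.1  104. ]] [[440.7, 186.6], [10.5, 18.4], 81.9]
    [[529.0, -217.0, 104.0], [536.0, -254.0, 104.0], [514.0, -257.0, 104.0], [508.0, -220.0, 104.0]]
```

View pics/c1.png

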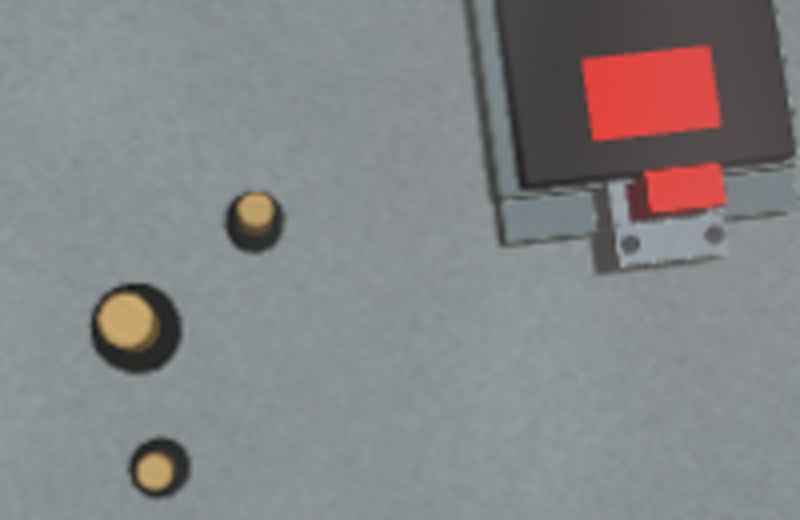

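carry_out:
  series:
    - {"x":-1,"y":-0.9,"az":-1}
    - {"x":-2,"y":-1.8,"az":-2}
    - {"x":-3,"y":-2.7,"az":-3}
    - {"x":-4,"y":-3.6,"az":-4}
    - {"x":-5,"y":-4.5,"az":-5}
    - {"x":-6,"y":-5.4,"az":-6}
    - {"x":-7,"y":-6.3,"az":-7}
    - {"x":-7.94,"y":-7.29,"az":-8}
    - {"x":-7.94,"y":-7.29,"az":-9}
    - {"x":-7.94,"y":-7.29,"az":-10}
    - {"x":-7.94,"y":-7.29,"az":-11}
    - {"x":-7.94,"y":-7.29,"az":-12}
    - {"x":-7.94,"y":-7.29,"az":-13}
    - {"x":-7.94,"y":-7.29,"az":-14}
    - {"x":-7.94,"y":-7.29,"az":-14.4}
    - {"x":-7.94,"y":-7.29,"az":-14.4}
    - {"x":-7.94,"y":-7.29,"az":-14.4}
  fingers: -1

```text
invalid input
```

```bash
python3 - <<'E'
from h import *
o=robot.get_obs(); a=robot.snapshot("wrist"); cv2.imwrite("pics/w1.png",a[:,:,::-1])
print(o["clock"],o["joints"].round(2),o["tool_pos"].round(1),T_tool(o)[:3,:3].round(3).tolist())
wood=lambda h,s,v:(h>8)&(h<22)&(s>80)&(v>110)
for s,c,m in blobs(a,wood): print(s,c,onplane("wrist",c,112,o).round(1))
E
```

```text
0.1 [-1.36  0.38  0.08  1.27 -0.    1.46] [ 181.7 -544.9  230.5] [[0.316, -0.949, -0.0], [-0.949, -0.316, 0.002], [-0.002, -0.0, -1.0]]
```

View pics/w1.png

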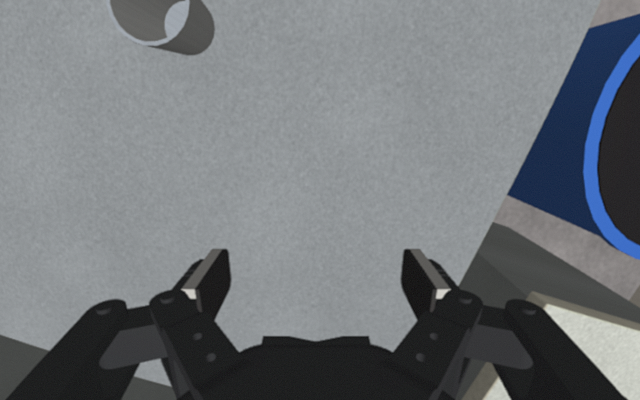

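The move was refused ("invalid input"), so the arm is still at the start; the wrist view shows only the fingers and the cup at (150,20). I'll resend with all six keys in each row.

carry_out:
  series:
    - {"x":-1,"y":-0.9,"z":0,"ax":0,"ay":0,"az":-1}
    - {"x":-2,"y":-1.8,"z":0,"ax":0,"ay":0,"az":-2}
    - {"x":-3,"y":-2.7,"z":0,"ax":0,"ay":0,"az":-3}
    - {"x":-4,"y":-3.6,"z":0,"ax":0,"ay":0,"az":-4}
    - {"x":-5,"y":-4.5,"z":0,"ax":0,"ay":0,"az":-5}
    - {"x":-6,"y":-5.4,"z":0,"ax":0,"ay":0,"az":-6}
    - {"x":-7,"y":-6.3,"z":0,"ax":0,"ay":0,"az":-7}
    - {"x":-7.94,"y":-7.29,"z":0,"ax":0,"ay":0,"az":-8}
    - {"x":-7.94,"y":-7.29,"z":0,"ax":0,"ay":0,"az":-9}
    - {"x":-7.94,"y":-7.29,"z":0,"ax":0,"ay":0,"az":-10}
    - {"x":-7.94,"y":-7.29,"z":0,"ax":0,"ay":0,"az":-11}
    - {"x":-7.94,"y":-7.29,"z":0,"ax":0,"ay":0,"az":-12}
    - {"x":-7.94,"y":-7.29,"z":0,"ax":0,"ay":0,"az":-13}
    - {"x":-7.94,"y":-7.29,"z":0,"ax":0,"ay":0,"az":-14}
    - {"x":-7.94,"y":-7.29,"z":0,"ax":0,"ay":0,"az":-14.4}
    - {"x":-7.94,"y":-7.29,"z":0,"ax":0,"ay":0,"az":-14.4}
  fingers: -1

```text
clock: 2.15
tool_pos: [445.9, 44.8, 231.0]
tool_rot: [-0.0, 0.807, 0.591, -0.0]
force: [-0.3, 0.2, 0.3]
finger_gap: 85.4
```

```bash
python3 - <<'E'
from h import *
o=robot.get_obs(); a=robot.snapshot("wrist"); cv2.imwrite("pics/w2.png",a[:,:,::-1])
print(o["clock"],o["joints"].round(2),o["tool_pos"].round(1),T_tool(o)[:3,:3].round(3).tolist())
wood=lambda h,s,v:(h>8)&(h<22)&(s>80)&(v>110)
for s,c,m in blobs(a,wood): print(s,c,onplane("wrist",c,112,o).round(1))
E
```

```text
2.15 [-0.04  0.12 -0.26  1.19 -0.    0.27] [445.9  44.8 231. ] [[0.303, 0.953, -0.001], [0.953, -0.303, -0.0], [-0.0, -0.001, -1.0]]
[272, 109, 18, 19, 281] [280.3, 118.1] [[372.   36.8 112. ]]
[304, 169, 28, 39, 721] [316.9, 190.9] [[443.6  47.4 112. ]]
[273, 245, 15, 15, 172] [280.1, 252.1] [[492.   -5.9 112. ]]
[617, 381, 23, 19, 308] [630.5, 390.8] [[820.6 354.7 112. ]]
```

View pics/w2.png

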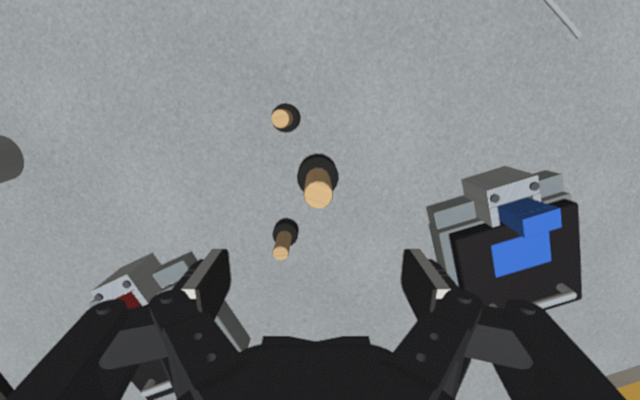

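The wrist view shows the large tamper's top at (318,194), with the small ones at (281,118) and (280,254). The tamper is about 3 mm off along tool x. The jaws straddle it free of the small ones, so I'll descend and grip.

carry_out:
  series:
    - {"x":0.04,"y":0,"z":0.8,"ax":0,"ay":0,"az":0}
    - {"x":0.04,"y":0,"z":1.6,"ax":0,"ay":0,"az":0}
    - {"x":0.04,"y":0,"z":2.3,"ax":0,"ay":0,"az":0}
    - {"x":0.04,"y":0,"z":2.7,"ax":0,"ay":0,"az":0}
    - {"x":0.04,"y":0,"z":2.7,"ax":0,"ay":0,"az":0}
  fingers: -1

```text
clock: 2.82
tool_pos: [444.7, 47.1, 67.6]
tool_rot: [-0.001, 0.807, 0.591, -0.002]
force: [-0.1, -0.2, -0.5]
finger_gap: 85.1
```

carry_out:
  series:
    - {"x":0,"y":0,"z":0,"ax":0,"ay":0,"az":0}
    - {"x":0,"y":0,"z":0,"ax":0,"ay":0,"az":0}
    - {"x":0,"y":0,"z":0,"ax":0,"ay":0,"az":0}
    - {"x":0,"y":0,"z":0,"ax":0,"ay":0,"az":0}
    - {"x":0,"y":0,"z":0,"ax":0,"ay":0,"az":0}
    - {"x":0,"y":0,"z":0,"ax":0,"ay":0,"az":0}
    - {"x":0,"y":0,"z":0,"ax":0,"ay":0,"az":0}
    - {"x":0,"y":0,"z":0,"ax":0,"ay":0,"az":0}
  fingers: 1
  newtons: 100

```text
clock: 3.82
tool_pos: [447.8, 46.8, 70.5]
tool_rot: [0.001, 0.807, 0.591, 0.001]
force: [-1.4, -0.7, 5.0]
finger_gap: 26.2
```

carry_out:
  series:
    - {"x":0,"y":0,"z":-0.4,"ax":0,"ay":0,"az":0}
    - {"x":0,"y":0,"z":-1.1,"ax":0,"ay":0,"az":0}
    - {"x":0,"y":0,"z":-1.8,"ax":0,"ay":0,"az":0}
    - {"x":-0.2,"y":0.13,"z":-2.4,"ax":0,"ay":0,"az":0}
    - {"x":-0.8,"y":0.5,"z":-2.5,"ax":0,"ay":0,"az":0}
    - {"x":-1.4,"y":0.9,"z":-2.5,"ax":0,"ay":0,"az":0}
    - {"x":-2.0,"y":1.3,"z":-2.5,"ax":0,"ay":0,"az":0}
    - {"x":-2.6,"y":1.7,"z":-2.5,"ax":0,"ay":0,"az":0}
    - {"x":-3.2,"y":2.1,"z":-2.5,"ax":0,"ay":0,"az":0}
    - {"x":-3.8,"y":2.45,"z":-2.5,"ax":0,"ay":0,"az":0}
    - {"x":-4.13,"y":2.65,"z":-2.5,"ax":0,"ay":0,"az":0}
    - {"x":-4.13,"y":2.65,"z":-2.5,"ax":0,"ay":0,"az":0}
    - {"x":-4.13,"y":2.65,"z":-2.5,"ax":0,"ay":0,"az":0}
    - {"x":-4.13,"y":2.65,"z":-2.5,"ax":0,"ay":0,"az":0}

```text
clock: 5.58
tool_pos: [523.3, -236.0, 219.3]
tool_rot: [-0.0, 0.806, 0.591, -0.0]
force: [-0.1, -0.1, -2.6]
finger_gap: 25.9
```

```bash
python3 - <<'E'
from h import *
o=robot.get_obs(); a=robot.snapshot("wrist")
s=robot.snapshot("scene"); cv2.imwrite("pics/w3.png",np.hstack([cv2.resize(a[80:400,100:540],(440,320)),s[140:400,180:500][:260].repeat(1,0) if 0 else cv2.resize(s[130:370,160:430],(360,320))])[:,:,::-1])
print(o["clock"],o["joints"].round(2),o["tool_pos"].round(1),T_tool(o)[:3,:3].round(3).tolist(),o["force"].round(1),o["finger_gap"])
red=lambda h,s,v:((h<6)|(h>174))&(s>150)&(v>60)
for st,c,m in blobs(a,red): print(st,c,onplane("wrist",c,104,o).round(1))
E
```

```text
5.575 [-0.53  0.38  0.05  1.24  0.   -0.23] [ 523.3 -236.   219.3] [[0.301, 0.954, -0.001], [0.954, -0.301, 0.001], [0.0, -0.001, -1.0]] [-0.1 -0.1 -2.6] 25.94866749776557
[295, 169, 38, 18, 227] [318.6, 177.5] [[ 508.7 -227.9  104. ]]
[347, 200, 28, 43, 664] [359.2, 222.6] [[ 561.4 -204.3  104. ]]
```

View pics/w3.png

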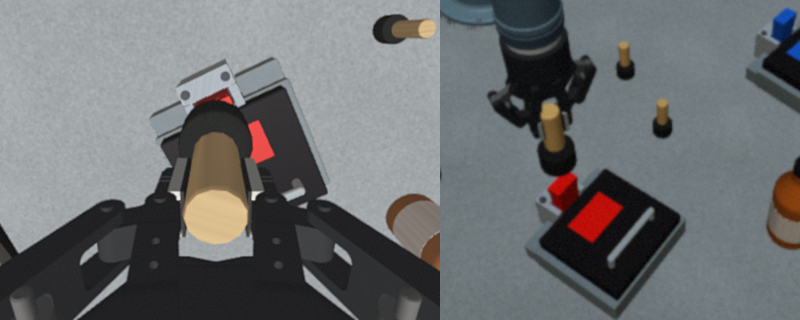

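The tamper hangs upright in the jaws, over the red wedge (wrist crop about (215,105)). First tap now, partway.

carry_out:
  series:
    - {"x":0,"y":0,"z":0.3,"ax":0,"ay":0,"az":0}
    - {"x":0,"y":0,"z":0.6,"ax":0,"ay":0,"az":0}
    - {"x":0,"y":0,"z":0.8,"ax":0,"ay":0,"az":0}
    - {"x":0,"y":0,"z":0.9,"ax":0,"ay":0,"az":0}
    - {"x":0,"y":0,"z":1.0,"ax":0,"ay":0,"az":0}
    - {"x":0,"y":0,"z":1.05,"ax":0,"ay":0,"az":0}

```text
clock: 6.42
tool_pos: [523.6, -236.6, 157.2]
tool_rot: [-0.0, 0.807, 0.591, 0.0]
force: [-3.8, 3.6, 4.8]
finger_gap: 25.8
```

carry_out:
  series:
    - {"x":0,"y":0,"z":-0.4,"ax":0,"ay":0,"az":0}
    - {"x":0,"y":0,"z":-0.8,"ax":0,"ay":0,"az":0}
    - {"x":0,"y":0,"z":-0.8,"ax":0,"ay":0,"az":0}
    - {"x":0,"y":0,"z":-0.8,"ax":0,"ay":0,"az":0}

```text
clock: 6.92
tool_pos: [523.5, -237.2, 203.3]
tool_rot: [-0.0, 0.807, 0.591, -0.0]
force: [0.5, 0.7, -2.9]
finger_gap: 26.0
```

carry_out:
  series:
    - {"x":0,"y":0,"z":0.3,"ax":0,"ay":0,"az":0}
    - {"x":0,"y":0,"z":0.6,"ax":0,"ay":0,"az":0}
    - {"x":0,"y":0,"z":0.75,"ax":0,"ay":0,"az":0}
    - {"x":0,"y":0,"z":0.85,"ax":0,"ay":0,"az":0}
    - {"x":0,"y":0,"z":0.93,"ax":0,"ay":0,"az":0}
    - {"x":0,"y":0,"z":1.0,"ax":0,"ay":0,"az":0}
    - {"x":0,"y":0,"z":1.0,"ax":0,"ay":0,"az":0}

```text
clock: 7.8
tool_pos: [524.0, -237.3, 144.5]
tool_rot: [0.0, 0.807, 0.591, 0.0]
force: [0.0, 1.3, -1.6]
finger_gap: 26.4
```

carry_out:
  series:
    - {"x":0,"y":0,"z":0.04,"ax":0,"ay":0,"az":0}
    - {"x":0,"y":0,"z":0.04,"ax":0,"ay":0,"az":0}

```text
clock: 8.05
tool_pos: [524.5, -237.5, 144.4]
tool_rot: [0.001, 0.807, 0.591, 0.001]
force: [-5.3, 2.9, 11.4]
finger_gap: 26.1
```

carry_out:
  series:
    - {"x":0,"y":0,"z":0.05,"ax":0,"ay":0,"az":0}
    - {"x":0,"y":0,"z":0.05,"ax":0,"ay":0,"az":0}

```text
clock: 8.3
tool_pos: [524.9, -237.7, 144.2]
tool_rot: [0.003, 0.807, 0.591, 0.001]
force: [-9.0, 5.5, 27.5]
finger_gap: 26.0
```

carry_out:
  series:
    - {"x":0,"y":0,"z":0.05,"ax":0,"ay":0,"az":0}
    - {"x":0,"y":0,"z":0.05,"ax":0,"ay":0,"az":0}

```text
clock: 8.55
tool_pos: [525.4, -237.9, 144.1]
tool_rot: [0.004, 0.807, 0.591, 0.002]
force: [-13.5, 8.2, 42.3]
finger_gap: 26.1
```

The wedge is home: TCP z is unchanged under 42 N, with the underside at about 74 mm. I'll lift and carry the tamper to a free spot on the bench.

carry_out:
  series:
    - {"x":0,"y":0,"z":-0.4,"ax":0,"ay":0,"az":0}
    - {"x":0,"y":0,"z":-0.9,"ax":0,"ay":0,"az":0}
    - {"x":0,"y":0,"z":-1.4,"ax":0,"ay":0,"az":0}
    - {"x":0.4,"y":-0.5,"z":-1.4,"ax":0,"ay":0,"az":0}
    - {"x":0.8,"y":-1.0,"z":-1.4,"ax":0,"ay":0,"az":0}
    - {"x":1.2,"y":-1.5,"z":-1.4,"ax":0,"ay":0,"az":0}
    - {"x":1.6,"y":-2.0,"z":-1.4,"ax":0,"ay":0,"az":0}
    - {"x":1.6,"y":-2.0,"z":-1.4,"ax":0,"ay":0,"az":0}
    - {"x":1.6,"y":-2.0,"z":-1.4,"ax":0,"ay":0,"az":0}

```text
clock: 9.68
tool_pos: [439.2, -110.0, 220.2]
tool_rot: [0.001, 0.807, 0.591, 0.0]
force: [-0.7, -0.4, -3.0]
finger_gap: 25.9
```

```bash
python3 - <<'E'
from h import *
o=robot.get_obs(); s=robot.snapshot("scene"); t=robot.snapshot("top")
cv2.imwrite("pics/s4.png",np.hstack([cv2.resize(s[110:350,180:520],(480,340)),cv2.resize(t[90:270,160:320+170],(320,175))[:0] if 0 else cv2.resize(t[150:230,380:460],(320,340))])[:,:,::-1])
print(o["clock"],o["tool_pos"].round(1),o["tool_rot"].round(3),o["force"].round(1),o["finger_gap"])
red=lambda h,s,v:((h<6)|(h>174))&(s>150)&(v>80)
for st,c,m in blobs(t,red): print(st,c,onplane("top",c,74).round(1))
E
```

```text
9.675 [ 439.2 -110.   220.2] [0.001 0.807 0.591 0.   ] [-0.7 -0.4 -3. ] 25.896341333403324
```

View pics/s4.png

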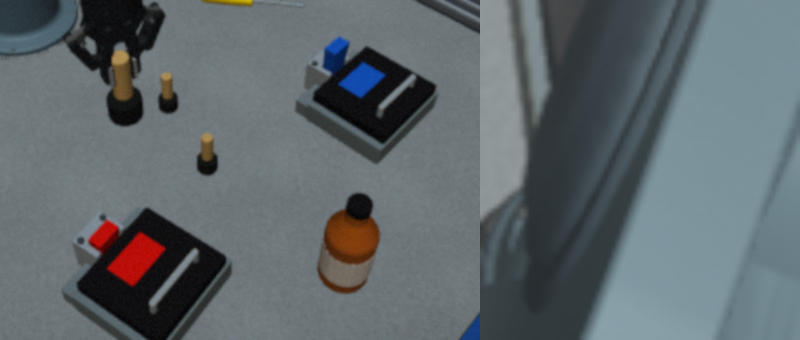

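The red wedge at crop (105,236) now sits low, the blue wedge at (335,53) is unchanged, and the tamper hangs upright at (123,95). Next I lower it.

carry_out:
  series:
    - {"x":0,"y":0,"z":0.6,"ax":0,"ay":0,"az":0}
    - {"x":0,"y":0,"z":1.3,"ax":0,"ay":0,"az":0}
    - {"x":0,"y":0,"z":1.9,"ax":0,"ay":0,"az":0}
    - {"x":0,"y":0,"z":2.3,"ax":0,"ay":0,"az":0}
    - {"x":0,"y":0,"z":2.42,"ax":0,"ay":0,"az":0}
    - {"x":0,"y":0,"z":2.46,"ax":0,"ay":0,"az":0}
    - {"x":0,"y":0,"z":2.46,"ax":0,"ay":0,"az":0}

```text
clock: 10.65
tool_pos: [439.3, -110.0, 73.2]
tool_rot: [0.001, 0.807, 0.591, 0.0]
force: [0.3, 0.2, -2.3]
finger_gap: 26.2
```

carry_out:
  series:
    - {"x":0,"y":0,"z":0.03,"ax":0,"ay":0,"az":0}
    - {"x":0,"y":0,"z":0.03,"ax":0,"ay":0,"az":0}

```text
clock: 10.9
tool_pos: [438.6, -109.6, 70.9]
tool_rot: [0.0, 0.807, 0.591, 0.0]
force: [-0.1, -0.6, -3.3]
finger_gap: 26.1
```

carry_out:
  series:
    - {"x":0,"y":0,"z":0.02,"ax":0,"ay":0,"az":0}
    - {"x":0,"y":0,"z":0.02,"ax":0,"ay":0,"az":0}

```text
clock: 11.15
tool_pos: [438.8, -109.7, 70.5]
tool_rot: [0.001, 0.807, 0.591, 0.0]
force: [-2.5, -0.5, 5.5]
finger_gap: 26.3
```

Contact (5.5 N). I'll release and then lift straight up.

carry_out:
  series:
    - {"x":0,"y":0,"z":0,"ax":0,"ay":0,"az":0}
    - {"x":0,"y":0,"z":0,"ax":0,"ay":0,"az":0}
    - {"x":0,"y":0,"z":0,"ax":0,"ay":0,"az":0}
    - {"x":0,"y":0,"z":0,"ax":0,"ay":0,"az":0}
    - {"x":0,"y":0,"z":0,"ax":0,"ay":0,"az":0}
    - {"x":0,"y":0,"z":0,"ax":0,"ay":0,"az":0}
    - {"x":0,"y":0,"z":0,"ax":0,"ay":0,"az":0}
    - {"x":0,"y":0,"z":0,"ax":0,"ay":0,"az":0}
  fingers: -1

```text
clock: 12.15
tool_pos: [438.2, -109.5, 69.3]
tool_rot: [0.0, 0.807, 0.591, -0.0]
force: [-0.4, -0.4, 0.4]
finger_gap: 85.4
```

carry_out:
  series:
    - {"x":0,"y":0,"z":-0.3,"ax":0,"ay":0,"az":0}
    - {"x":0,"y":0,"z":-0.9,"ax":0,"ay":0,"az":0}
    - {"x":0,"y":0,"z":-1.6,"ax":0,"ay":0,"az":0}
    - {"x":0,"y":0,"z":-2.3,"ax":0,"ay":0,"az":0}
    - {"x":0,"y":0,"z":-3,"ax":0,"ay":0,"az":0}
    - {"x":0,"y":0,"z":-3,"ax":0,"ay":0,"az":0}
    - {"x":0,"y":0,"z":-3,"ax":0,"ay":0,"az":0}

```text
clock: 13.02
tool_pos: [438.0, -109.4, 248.7]
tool_rot: [-0.0, 0.807, 0.591, -0.0]
force: [-0.1, -0.3, -0.4]
finger_gap: 85.2
```

```bash
python3 - <<'E'
from h import *
o=robot.get_obs(); s=robot.snapshot("scene")
cv2.imwrite("pics/s5.png",cv2.resize(s[110:350,180:520],(680,480))[:,:,::-1])
print(o["clock"],o["tool_pos"].round(1),o["force"].round(1),o["finger_gap"])
E
```

```text
13.025 [ 438.  -109.4  248.7] [-0.1 -0.3 -0.4] 85.2340196004558
```

View pics/s5.png

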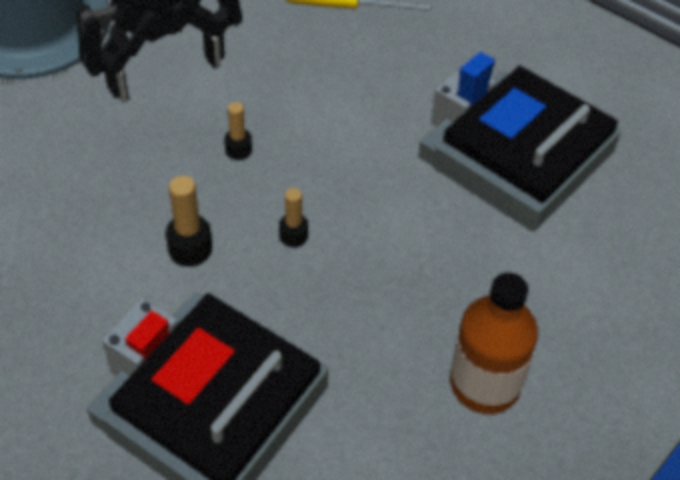

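The tamper stands upright at crop (188,220) with the gripper clear, the red wedge is home at (148,334), and the blue wedge at (476,77) is unchanged.

```bash
python3 -c "
from cell import robot
print(robot.sign_off())"
```

```text
the job is handed in; nothing more can be done
None
```

The red wedge is locked home, and I handed the job in at about 13 s on the robot's clock. I used the largest tamper and drove the wedge in two taps. The first took the wedge top to about 87 mm. I then lifted the tamper clear and tapped again to the stop.

**Wedge depth:** On the second tap the tool height stayed within 0.4 mm while the force rose to about 42 N. That puts the wedge top at about 74 mm, its home height.

**Final picture:** It shows the red wedge low in its slot and the blue wedge unchanged. The tamper stands upright and released on the bench near (439, -110) mm, with the gripper open and clear of everything.

**Checks that failed:**
- The first move call was refused as "invalid input" because its rows left out some of the six values. Nothing moved, and the resent call worked.
- After the tapping, the arm blocked the top camera's view of the red wedge. The picture check on it therefore rests on the scene camera alone.

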